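# Clip the vent cap onto the keg valve and hold it open

### The arm

A 6-joint arm with a two-finger parallel gripper is mounted at the origin on the work surface. World frame = base frame: x ahead of the robot, y to its left, z up, the work surface at z = 0. Lengths are in mm, angles in rad, forces in N, time in s.
With the tool pointing down it reaches from about 350 to 975 mm from the base axis. Payload 4.9 kg.
Tool frame: the origin (TCP) lies at the very end of the fingers, on their centre line; the grasp point (between the pads) lies 19 mm behind it; x points along the fingers, y is the direction in which the jaws open and shut, and the axes are right-handed (so a half turn about x gives the same grasp; the last joint's range is limited). The gripper opens to 85 mm and grips with 20 to 120 N. Pads are 22 mm wide; open, the fingers measure 114 mm over their backs; the gripper's body (76 mm by 85 mm) begins 54 mm behind the grasp point. The pads swing forward as they close: fully open they stand 13 mm farther back than shut.
Start: joints at [1.023, 0.053, 1.613, -0, 1.476, -0.119], TCP at [259.85, 568.401, 231.304] pointing down, gripper open.
Joint ranges: [-3.01, 3.01], [-1.01, 2.22], [0.06, 2.58], [-1.02, 4.17], [0.09, 2.62], [-3.14, 3.14]. Speed limits (rad/s): [2.57, 2.57, 3.14, 3.14, 3.14, 3.14].

### API

Orientations are given as a unit quaternion [w, x, y, z].
In Python, from workcell import status, optics, r gives the robot as it stands.
- The arm moves only by the shell command python3 -m inch 'ROWS' [OPENING]. ROWS is JSON, a list of rows, each an object with "offset": the shift along the tool's x, y, z in mm, a list of three; "yaw": the turn about the tool's x in degrees. In form: [{"offset": [tx, ty, tz], "yaw": yaw}, ...]. A call has 1 to 8 rows; each row is the pose to reach, as a shift and turn from the pose commanded when the call began, along the tool's axes at that moment; what a row does not reach only later rows make up. A row lasts 1/8 s, in which the tool goes at most 62.5 mm and 10.7 degrees, less where a joint would pass 70% of its speed; a pose out of reach is approached as far as the arm can. A call with a gripper value outside its range is refused whole. OPENING is the opening, from -1 (shut) to 1 (fully open), set as the call begins (- or left out, the last holds). The fingers move at their own pace and stop on an object; the grip force is fixed at half the most. Time passes only in rows, so rows that repeat a pose let the fingers close. It gives the time, the measured TCP pose, the force and the opening at its end, in the units of the state.
- status.get_obs(): the state, without advancing time (a new reading comes with each control period).
- optics.get_image(name): name is "scene" or "top" or "wrist"; returns (picture, depth): 420x560x3 uint8, red, green, blue; 420x560 float32, mm along the optical axis (not along the pixel's ray), 0 where there is no reading.
- optics.camera_info(name): a dict with "fx", "fy", "cx", "cy" (pixels), "k1" (the pictures are not rectified: a ray, as slopes to the right and down, at radius r is drawn at 1 + k1 r^2 times it, then the intrinsics apply), "xyz" and "attitude" of the camera in the world; the wrist camera has in their place "mount" (4x4, takes a point from camera to tool coordinates, whose origin is the TCP and whose axes are the tool frame's). Camera axes: x right, y down, z forward; pixel columns grow to the right and rows downward; lengths in mm; the calibration is good to about 2 mm. A picture is of the moment at which its call begins: read the wrist's pose just before it. camera_info takes no time and is no camera call.
- r.hand_in(): hands the job in, once; it reports no verdict.
Trained networks look in the newest picture that a camera, given by its name, has taken for a name from the list of things; names that differ only in an ending like _2 or _b are one class to them, and where a whole thing is asked for, a point or a joint stands for the part that bears it (a point fixed in the world has none). Each returns a list of dicts, best first, with "conf" (0 to 1); they miss things now and then, are a little off and sometimes report something else, mostly with a low value. They report only what shows in the picture. A call takes as long as a camera call. They do not tell look-alikes from the thing itself.
- optics.silhouettes(camera, thing): "pixels" (420x560 bool, what is visible of it) and "rect" ([centre column, centre row, width, height] in pixels, round what is visible of it).
The state is a dict: "t": time; "joint_pos": joint angles; "joint_velocities": joint speeds; "effort": joint torques, N m; "tcp_pos": TCP position; "tcp_rot": TCP orientation; "ft_force": force on the tool from outside, world axes, zero at the start; "torque": the same for the moment, N m; "finger_gap": finger opening in mm.
Only numpy, scipy, OpenCV 4.12 (cv2) and the standard library are available. Lean on these libraries where they do the work, as an engineer would, in place of code of your own. Each camera call takes 0.05 s, during which the arm holds its last target.

### The job

Vent the keg head: take the larger of the two grey caps from the bench, put it upright over the wide sprung valve on the keg head and press it straight down past its clips until the push suddenly gives way, then keep pressing so that it stays fully down on its flange with the brass poppet pushed in. Finish while still holding the cap pressed down like that; the poppet lifts the cap again if you let go. Leave the smaller cap, the spanner and the jar where they are.

Things in the scene. Friction and masses are not known exactly. Their poses are not given: they have to be found in the camera images.
- vent_cap: Larger grey cap, loose, upright on the bench, about 60 g, round. Skirt 54 mm wide, 35 mm tall with a flat shoulder; on it a round grip boss 30 mm wide, 24 mm high (59 mm in all). Hollow beneath: mouth 36 mm wide at a rounded lip 4 mm high, 46 mm wide above the lip, ceiling 30 mm above the underside. Origin: centre of the underside, z up its axis.
- valve_seat (a point): Centre of the wide valve's flange, on its top face (64 mm wide, 60 mm above the bench), where the cap's underside rests when fully down; z up the valve's axis. The valve is a steel post 32 mm wide, 27 mm high above this point, its top edge chamfered 3 mm.
- valve_top (a point): Centre of the post's top, 27 mm above valve_seat. Four dark sprung lugs stand out 6 mm round the post, ramped above, flat beneath (8 mm over the flange). The cap's lip meets the ramps with its underside about 16 mm over the flange; the push rises to roughly 9 to 16 N and gives way at about 8 mm. Then the lip is caught under the lugs with 4 mm of play.
- poppet (a joint): Brass pin 12 mm wide amid the valve, its tip 9 mm above the post. Value in m: 0 up, grows as pushed in, at most 0.009. Spring 3 N plus 0.5 N per mm. The cap's ceiling meets it with the underside 6 mm over the flange. Cap fully down: 0.006, pushing up 6 N; a clipped cap let go rides up to about 0.002.
- keg_head: Fixed round stainless keg head, 180 mm wide, on a timber cradle 200 x 200 mm. Origin: cradle's centre on the bench; disc top 55 mm, rim 60 mm above. The wide valve stands 38 mm to +y of the centre in this frame; a thin closed brass nipple (18 mm wide, tip 83 mm over the bench) 48 mm to -y has no part in the job.
- small_cap: The smaller grey cap, loose and upright: skirt 34 mm in diameter, 44 mm tall in all, grip boss 20 mm wide. It does not fit the wide valve; leave it. Origin: centre of its underside.
- spanner: Steel spanner, 170 mm long, lying on the bench to the robot's left of the caps; leave it. Length along its x.
- jar: Closed glass jar with a steel lid, 64 mm in diameter, 85 mm tall, standing beyond the work; leave it. Origin: centre of its underside.
Not all that is in view belongs to the job. Leave any green or turquoise look-alike of the vent_cap alone.

How it is judged:
By the outcome, as a careful person would: the job done as asked, in the order asked, and still so for the second after the job is handed in, while the arm keeps its last pose, push and grip.
It also fails if it takes over 51 s, if anything falls off the work surface, if the arm or the gripper's body presses on something with over 40 N, if the wrist force passes 120 N, or if a joint passes its speed limit or range.

## Working session

There is one attempt and no reset: what is moved stays moved. The work goes in short steps, Python scripts to look and compute and a shell command to move; the robot and the scene stay as the last step left them, time stands still between calls to the robot, and variables do not carry over. Pictures are saved under pics/ and viewed, and the job is handed in when it is done.

```bash
ls; mkdir -p pics; cat > h.py <<'E'
import numpy as np, cv2
from scipy.spatial.transform import Rotation as R
from workcell import status, optics, r
def q2R(q): return R.from_quat([q[1],q[2],q[3],q[0]]).as_matrix()
def cam(name,obs=None):
    i=optics.camera_info(name)
    if 'mount' in i:
        obs=obs or status.get_obs(); M=np.array(i['mount']); T=np.eye(4); T[:3,:3]=q2R(obs['tcp_rot']); T[:3,3]=obs['tcp_pos']
        return i,T@M
    T=np.eye(4); a=np.array(i['attitude']); T[:3,:3]=a if a.shape==(3,3) else q2R(a); T[:3,3]=i['xyz']; return i,T
def rays(i,u,v):
    K=np.array([[i['fx'],0,i['cx']],[0,i['fy'],i['cy']],[0,0,1.]])
    p=np.stack([np.ravel(u),np.ravel(v)],1).astype(float)[:,None]
    return cv2.undistortPoints(p,K,np.array([i['k1'],0,0,0,0.]))[:,0]
def pts(i,T,u,v,d):
    s=rays(i,u,v); d=np.ravel(d)
    return np.c_[s*d[:,None],d]@T[:3,:3].T+T[:3,3]
def onplane(i,T,u,v,z):
    s=rays(i,u,v); D=np.c_[s,np.ones(len(s))]@T[:3,:3].T
    return T[:3,3]+D*((z-T[2,3])/D[:,2])[:,None]
def save(im,n): cv2.imwrite('pics/'+n,cv2.cvtColor(im,cv2.COLOR_RGB2BGR))
E
python3 - <<'E'
from h import *
print(status.get_obs())
for n in ('scene','top','wrist'):
    print(n,optics.camera_info(n))
    im,d=optics.get_image(n); save(im,n+'0.png'); np.save('pics/'+n+'0.npy',d)
E
```

```text
pics
{'t': 0.0, 'joint_pos': array([ 1.02300661e+00,  5.33481759e-02,  1.61423071e+00, -8.96553976e-06,
        1.47598658e+00, -1.18993267e-01]), 'joint_velocities': array([ 0.0010282 , -0.00131822,  0.00086307,  0.0005325 ,  0.0004411 ,
        0.00125781]), 'effort': array([-8.74164834e-04, -3.93702078e+01, -3.70168984e+01, -3.49807378e-04,
        7.11154891e-03,  1.69663377e-07]), 'tcp_pos': array([259.54773454, 567.90840477, 230.1061949 ]), 'tcp_rot': array([ 0.69069175,  0.14978317,  0.69114229, -0.15110342]), 'ft_force': array([-0.15953794, -0.04900197,  0.07842189]), 'torque': array([0.01800193, 0.01848686, 0.01342984]), 'finger_gap': 85.68817003647085}
scene {'fx': 493.44018807888887, 'fy': 493.44018807888887, 'cx': 279.1925529356126, 'cy': 209.66817691806006, 'k1': -0.1768493458660414, 'xyz': array([ 909.55271384, -239.93239171,  770.11826251]), 'attitude': array([-0.27241285,  0.89356483,  0.34087717, -0.10552668])}
top {'fx': 463.3561015559786, 'fy': 463.3561015559786, 'cx': 282.31262970051495, 'cy': 202.78710854366363, 'k1': -0.13529774022715246, 'xyz': array([ 382.8412289 ,   98.80331437, 1053.92856603]), 'attitude': array([ 0.07818986, -0.68179811,  0.72297888, -0.07961925])}
wrist {'fx': 322.6137277374474, 'fy': 322.6137277374474, 'cx': 281.1548752043101, 'cy': 206.77670130646868, 'k1': -0.030720683955784072, 'mount': array([[ 3.58700236e-04, -2.75337746e-01,  9.61347490e-01,
        -1.43517534e+02],
       [ 9.99999654e-01, -6.23409818e-04, -5.51671868e-04,
        -2.07087206e-01],
       [ 7.51209552e-04,  9.61347355e-01,  2.75337427e-01,
        -7.03205932e+01],
       [ 0.00000000e+00,  0.00000000e+00,  0.00000000e+00,
         1.00000000e+00]])}
```

View pics/scene0.png

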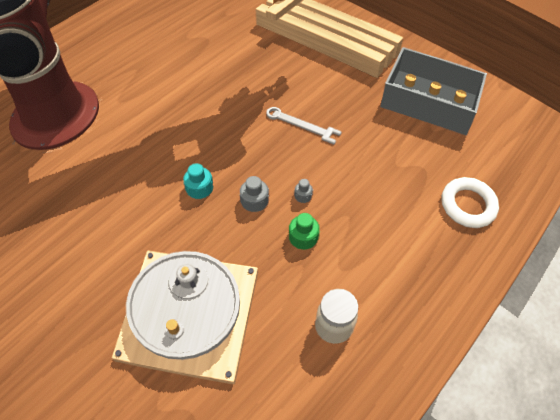

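View pics/top0.png

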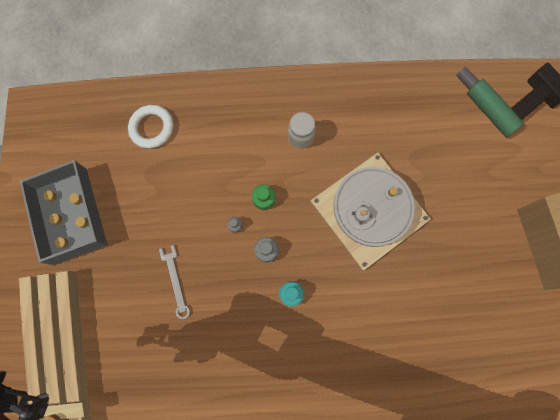

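View pics/wrist0.png

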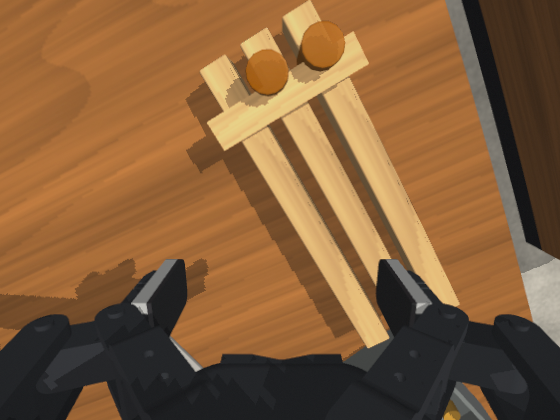

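Scene view: grey cap at (254,193) is large. The small grey one is at (304,190), the turquoise look-alike at (198,181) and the green one at (304,231). In the top view the large grey cap is at (265,249), the small one at (235,225), and the wide valve at (363,214). The vent_cap is the large grey one. I'll confirm it with a crop and measure it.

```bash
python3 - <<'E'
from h import *
a=cv2.imread('pics/scene0.png')[140:340,110:350]; b=cv2.imread('pics/top0.png')[170:320,205:445]
c=np.vstack([cv2.resize(a,None,fx=2,fy=2,interpolation=2)[:330],cv2.resize(b,None,fx=1.7,fy=1.7,interpolation=2)[:, :480].copy() if 0 else cv2.resize(b,(480,270),interpolation=2)])
cv2.imwrite('pics/crop0.png',c)
for n in ('scene','top'):
    i,T=cam(n); optics.get_image(n); d=np.load(f'pics/{n}0.npy')
    for th in ('vent_cap','small_cap','valve_top','poppet','keg_head','jar','spanner'):
        for s in optics.silhouettes(n,th)[:4]:
            m=s['pixels']&(d>0); v,u=np.nonzero(m)
            if len(u)<5: continue
            P=pts(i,T,u,v,d[v,u]); zt=np.percentile(P[:,2],97)
            top=P[P[:,2]>zt-6]
            print(n,th,round(s['conf'],2),np.round(s['rect']),len(u),'zmax',round(zt,1),'topmean',top.mean(0).round(1),'mid',((P.min(0)+P.max(0))/2).round(1))
E
```

```text
scene vent_cap 0.96 [254. 194.  25.  34.] 817 zmax 59.6 topmean [513.6 129.5  58. ] mid [502.5 130.8  29.5]
scene vent_cap 0.78 [303. 230.  30.  34.] 912 zmax 59.9 topmean [635.2 129.7  58.1] mid [628.1 139.4  29.9]
scene vent_cap 0.73 [197. 181.  29.  37.] 829 zmax 60.2 topmean [412.3  79.2  58.3] mid [408.9  86.5  29.8]
scene small_cap 0.78 [303. 189.  21.  24.] 374 zmax 44.6 topmean [575.8 198.7  42.9] mid [568.6 209.6  21.9]
scene valve_top 0.74 [184. 319. 147. 134.] 14352 zmax 77.4 topmean [ 585.7 -103.3   83.4] mid [ 587.2 -114.4   47.3]
scene poppet 0.63 [186. 271.   5.   8.] 35 zmax 97.0 topmean [572.3 -82.9  94.8] mid [571.6 -82.9  93. ]
scene keg_head 0.95 [186. 316. 144. 131.] 14241 zmax 77.9 topmean [ 585.7 -103.3   83.5] mid [ 591.1 -114.1   47.3]
scene jar 0.88 [337. 316.  40.  55.] 1893 zmax 86.3 topmean [782.7  32.7  84.4] mid [775.3  51.   41.8]
scene spanner 0.94 [305. 126.  76.  36.] 685 zmax 8.5 topmean [454.9 339.8   5.8] mid [452.5 340.9   2.7]
top vent_cap 0.96 [291. 296.  24.  30.] 504 zmax 60.5 topmean [411.8  82.1  58.3] mid [411.1  82.9  28.7]
top vent_cap 0.67 [267. 252.  24.  29.] 473 zmax 60.8 topmean [513.4 131.7  58.6] mid [512.9 131.   30.7]
top vent_cap 0.59 [263. 198.  26.  30.] 504 zmax 60.6 topmean [635.  131.6  58.5] mid [638.5 132.6  31.1]
top small_cap 0.65 [236. 223.  17.  15.] 208 zmax 45.3 topmean [575.8 200.9  43.2] mid [578.4 202.3  21.2]
top valve_top 0.65 [370. 212. 116. 113.] 7281 zmax 79.4 topmean [580.8 -96.   85. ] mid [ 590.7 -110.6   46.8]
top poppet 0.19 [372. 212. 116. 118.] 7503 zmax 78.6 topmean [580.9 -96.1  84.9] mid [ 590.4 -113.2   47.4]
top keg_head 0.92 [372. 212. 118. 114.] 7505 zmax 78.6 topmean [580.9 -96.1  84.9] mid [ 591.2 -114.    47.4]
top jar 0.9 [300. 130.  26.  36.] 832 zmax 87.4 topmean [781.9  35.6  84.6] mid [800.8  34.9  43.2]
top spanner 0.65 [177. 280.  28.  72.] 613 zmax 10.5 topmean [458.3 343.1   7.2] mid [456.  343.7   3.4]
```

View pics/crop0.png

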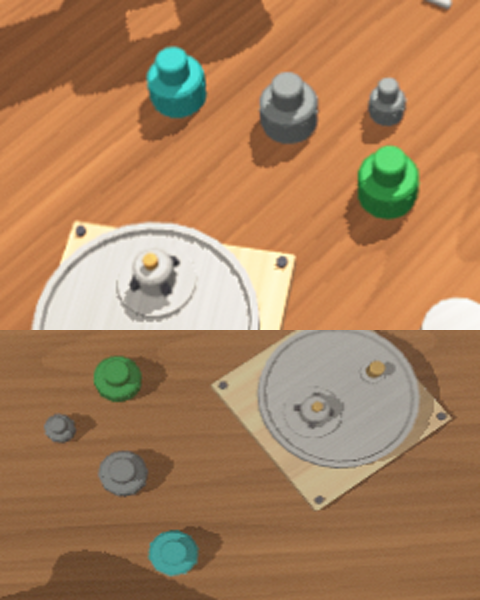

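```bash
cat >> h.py <<'E'
def delta(target,cmd=None):
    o=status.get_obs(); M=q2R(o['tcp_rot']); p=np.array(o['tcp_pos'] if cmd is None else cmd)
    print('t',round(o['t'],2),'tcp',p.round(1),'F',np.round(o['ft_force'],1),'gap',round(o['finger_gap'],1)); print('axes',M.round(3).tolist()); print('offset',(M.T@(np.array(target)-p)).round(1))
E
python3 - <<'E'
from h import *
delta([513.5,130.5,180],[259.85,568.4,231.3])
E
```

```text
t 0.95 tcp [259.8 568.4 231.3] F [0.1 0.2 0.2] gap 85.6
axes [[0.0, 0.416, 0.909], [0.0, 0.909, -0.416], [-1.0, 0.0, 0.0]]
offset [  51.3 -292.8  412.7]
```

```bash
python3 -m inch '[{"offset":[0,-30,42],"yaw":0},{"offset":[0,-60,84],"yaw":0},{"offset":[0,-90,126],"yaw":0},{"offset":[0,-120,168],"yaw":0},{"offset":[0,-150,210],"yaw":0},{"offset":[0,-180,252],"yaw":0},{"offset":[10,-210,294],"yaw":0},{"offset":[10,-240,336],"yaw":0}]' 1; python3 -m inch '[{"offset":[10,-25,38],"yaw":0},{"offset":[40,-53,77],"yaw":0},{"offset":[40,-53,77],"yaw":0},{"offset":[40,-53,77],"yaw":0},{"offset":[40,-53,77],"yaw":0}]'
python3 - <<'E'
from h import *
o=status.get_obs(); i,T=cam('wrist',o); im,d=optics.get_image('wrist'); save(im,'wrist1.png')
for s in optics.silhouettes('wrist','vent_cap')[:4]:
    m=s['pixels']&(d>0); v,u=np.nonzero(m); P=pts(i,T,u,v,d[v,u]); zt=np.percentile(P[:,2],97)
    A=P[np.abs(P[:,2]-59)<5]; 
    print(s['conf'],np.round(s['rect']),zt.round(1),A.mean(0).round(1) if len(A) else '', A.min(0) if len(A) else'',A.max(0) if len(A) else'')
delta([513.5,130.5,38])
E
```

```text
t: 1.95
tcp_pos: [465.9, 208.8, 220.7]
tcp_rot: [0.691, 0.15, 0.691, -0.151]
ft_force: [0.2, 0.2, -0.2]
finger_gap: 85.3
t: 2.58
tcp_pos: [513.8, 131.2, 182.4]
tcp_rot: [0.692, 0.15, 0.69, -0.15]
ft_force: [-0.8, -0.6, 1.0]
finger_gap: 85.5
0.71 [185. 111.  68.  63.] 60.8 [411.3  83.   59.6] [395.87777444  67.67391114  54.00059245] [425.91280437  97.06174532  61.9821548 ]
0.68 [283. 190.  58.  57.] 60.6 [511.2 132.7  59.5] [497.10208051 117.58540001  54.06417815] [526.60308275 147.0242544   61.81192534]
0.67 [330. 290.  54.  64.] 60.4 [631.5 132.4  59.2] [618.52685911 116.55494589  54.00937396] [648.08987558 146.49642178  61.66660166]
t 2.67 tcp [513.8 131.2 182.4] F [ 0.3  0.7 -1.1] gap 85.2
axes [[0.002, 0.414, 0.91], [0.0, 0.91, -0.414], [-1.0, 0.001, 0.002]]
offset [144.4  -0.9  -0.2]
```

View pics/wrist1.png

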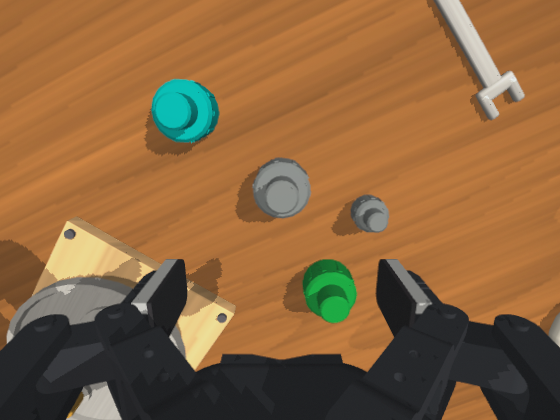

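```bash
python3 -m inch '[{"offset":[50,0,-1],"yaw":0},{"offset":[100,0,-1],"yaw":0},{"offset":[125,0,-1],"yaw":0},{"offset":[143,0,-1],"yaw":0},{"offset":[143,0,-1],"yaw":0},{"offset":[143,0,-1],"yaw":0}]'
python3 - <<'E'
from h import *
im,d=optics.get_image('scene'); save(cv2.resize(im[100:280,150:390],None,fx=3,fy=3),'s2.png'); 
im,d=optics.get_image('wrist'); save(im,'wrist2.png')
delta([513,131.3,38])
E
```

```text
t: 3.42
tcp_pos: [514.0, 130.9, 39.9]
tcp_rot: [0.692, 0.151, 0.69, -0.15]
ft_force: [0.0, -0.1, -0.4]
finger_gap: 85.3
t 3.52 tcp [514.1 130.8  40. ] F [-0.7 -0.   0.4] gap 85.3
axes [[0.003, 0.416, 0.91], [0.0, 0.91, -0.416], [-1.0, 0.002, 0.003]]
offset [ 2.  -0.  -1.2]
```

View pics/s2.png

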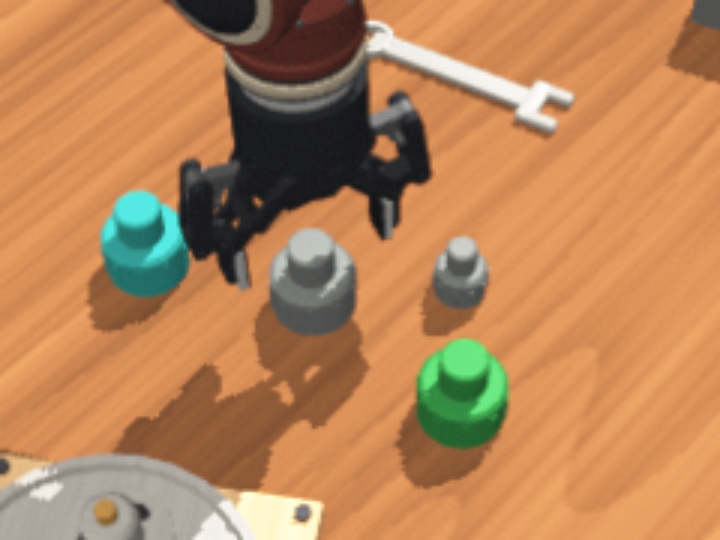

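View pics/wrist2.png

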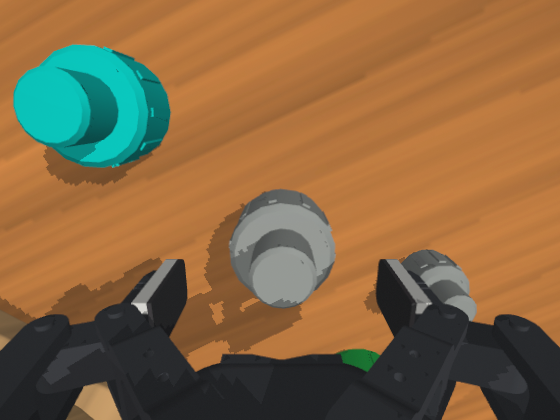

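```bash

python3 - <<'E'
from h import *
o=status.get_obs(); i,T=cam('wrist',o); im,d=optics.get_image('wrist'); M=np.array(i['mount'])
for s in optics.silhouettes('wrist','vent_cap')[:3]:
    m=s['pixels']&(d>0); v,u=np.nonzero(m); P=pts(i,T,u,v,d[v,u]); zt=np.percentile(P[:,2],90)
    A=P[np.abs(P[:,2]-zt)<3]; c=(A.min(0)+A.max(0))/2; mean=A.mean(0)
    (cc,rr)=cv2.minEnclosingCircle(A[:,:2].astype(np.float32))
    Rm=q2R(o['tcp_rot']); print(round(s['conf'],2),zt.round(1),mean.round(1),np.round(cc,1),round(rr,1),'tool',(Rm.T@(np.r_[cc,zt]-o['tcp_pos'])).round(1))
# pad/finger visible tip points in tool frame
g=(d>0)&(d<190); 
P=pts(i,M,*np.nonzero(g)[::-1],d[g]); 
for s in (-1,1):
    Q=P[(P[:,1]*s>30)&(P[:,1]*s<60)]; Q=Q[Q[:,0]<5]
    t=Q[Q[:,0]>np.percentile(Q[:,0],97)] if len(Q) else Q
    print(s,len(Q),t.mean(0) if len(Q) else '',Q.max(0) if len(Q) else '')
E
```

```text
0.8 60.0 [510.8 132.7  59.6] [512.1 132.3] 15.3 tool [-20.    0.5  -2.3]
0.65 17.9 [609.9 143.2  17.2] [609.4 142.5] 7.4 tool [22.5 50.2 81.8]
-1 9985 [-18.33059199 -43.82771933  -2.80991742] [-13.17109997 -30.00014088  12.16013803]
1 10303 [-18.43904011  43.16235661  -2.79638849] [-13.69521993  59.99933097  12.51309957]
```

```bash
python3 -m inch '[{"offset":[3,0.3,-1.5],"yaw":0},{"offset":[3,0.3,-1.5],"yaw":0}]' ; python3 -m inch '[{"offset":[0,0,0],"yaw":0},{"offset":[0,0,0],"yaw":0},{"offset":[0,0,0],"yaw":0},{"offset":[0,0,0],"yaw":0},{"offset":[0,0,0],"yaw":0},{"offset":[0,0,0],"yaw":0},{"offset":[0,0,0],"yaw":0},{"offset":[0,0,0],"yaw":0}]' -1
python3 - <<'E'
from h import *
im,d=optics.get_image('scene'); save(cv2.resize(im[100:280,150:390],None,fx=3,fy=3),'s3.png'); 
im,d=optics.get_image('wrist'); save(im,'wrist3.png')
i=optics.camera_info('wrist');M=np.array(i['mount'])
g=(d>0)&(d<190); P=pts(i,M,*np.nonzero(g)[::-1],d[g]); 
for s in (-1,1):
    Q=P[(P[:,1]*s>13)&(P[:,1]*s<28)&(np.abs(P[:,2])<14)]
    print(np.percentile(Q,[1,50,99],axis=0).round(1).tolist())
delta([513,131.3,138])
E
```

```text
t: 3.88
tcp_pos: [511.2, 131.5, 35.1]
tcp_rot: [0.691, 0.15, 0.691, -0.15]
ft_force: [-0.1, -0.6, -0.1]
finger_gap: 85.5
t: 4.88
tcp_pos: [511.9, 131.5, 35.6]
tcp_rot: [0.691, 0.151, 0.691, -0.15]
ft_force: [0.6, -0.3, 2.5]
finger_gap: 27.5
[[-93.7, -27.8, -13.8], [-38.7, -19.8, -11.3], [34.5, -13.3, 9.2]]
[[-93.6, 13.4, -13.8], [-39.0, 19.5, -11.3], [34.5, 27.6, 9.2]]
t 4.97 tcp [511.8 131.5  35.6] F [ 0.5 -0.6  2. ] gap 28.2
axes [[0.001, 0.416, 0.909], [-0.0, 0.909, -0.416], [-1.0, 0.0, 0.001]]
offset [-102.4    0.3    1.2]
```

View pics/s3.png

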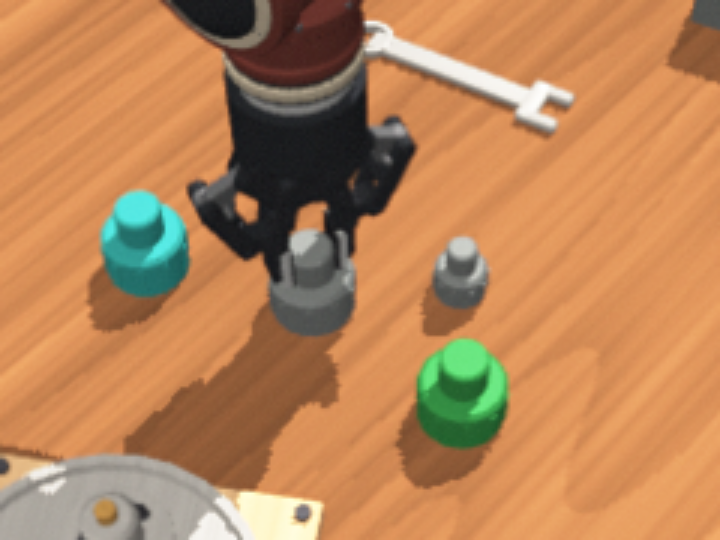

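View pics/wrist3.png

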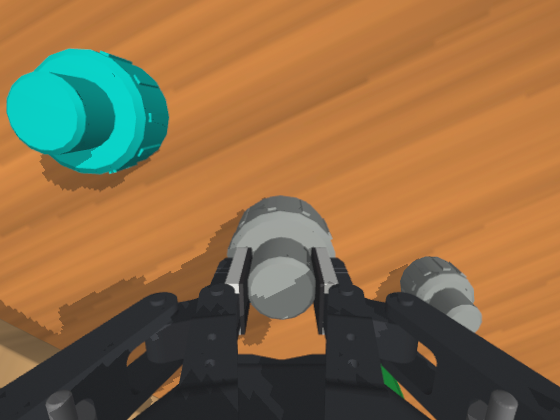

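```bash
python3 -m inch '[{"offset":[-15,0,0],"yaw":0},{"offset":[-55,0,0],"yaw":0},{"offset":[-100,0,0],"yaw":0},{"offset":[-125,0,0],"yaw":0},{"offset":[-125,0,0],"yaw":0},{"offset":[-125,0,0],"yaw":0}]'
python3 - <<'E'
from h import *
o=status.get_obs(); i,T=cam('wrist',o); im,d=optics.get_image('wrist'); save(im,'wrist4.png')
M=np.array(i['mount'])
for s in optics.silhouettes('wrist','vent_cap')[:3]:
    m=s['pixels']&(d>0); v,u=np.nonzero(m); P=pts(i,M,u,v,d[v,u]); zt=np.percentile(P[:,0],10)
    A=P[np.abs(P[:,0]-zt)<3]; cc,rr=cv2.minEnclosingCircle(A[:,1:].astype(np.float32)); print(round(s['conf'],2),s['rect'].round() if hasattr(s['rect'],'round') else s['rect'],'toptool x',zt.round(1),'yz',np.round(cc,1),round(rr,1))
for n in ('scene','top'):
    i,T=cam(n); d=np.load(f'pics/{n}0.npy'); im=cv2.imread(f'pics/{n}0.png'); v,u=np.nonzero(d>0); P=pts(i,T,u,v,d[v,u])
    near=np.hypot(P[:,0]-572,P[:,1]+83)<45
    for lo,hi in ((82,90),(91,100),(58.5,62)):
        S=near&(P[:,2]>lo)&(P[:,2]<hi); A=P[S]
        cc,rr=cv2.minEnclosingCircle(A[:,:2].astype(np.float32)); print(n,lo,len(A),A.mean(0).round(1),np.round(cc,1),round(rr,1))
    # keg disc rim/cradle
    S=(np.hypot(P[:,0]-591,P[:,1]+114)<115)&(P[:,2]>50)&(P[:,2]<64); A=P[S]; cc,rr=cv2.minEnclosingCircle(A[:,:2].astype(np.float32)); print('keg',np.round(cc,1),round(rr,1))
    S=(np.hypot(P[:,0]-612,P[:,1]+152)<25)&(P[:,2]>76)&(P[:,2]<95); print('nipple',P[S].mean(0).round(1))
    c=im[150:280,300:450] if n=='top' else im[240:390,110:260]; cv2.imwrite(f'pics/{n}keg.png',cv2.resize(c,None,fx=4,fy=4,interpolation=2))
delta([572,-83,160])
E
```

```text
t: 5.72
tcp_pos: [510.4, 131.4, 158.8]
tcp_rot: [0.69, 0.15, 0.692, -0.151]
ft_force: [0.1, -0.3, -1.0]
finger_gap: 28.3
0.96 [179.4, 116.8, 73.9, 68.7] toptool x 98.9 yz [-86.  -69.8] 15.1
0.61 [281.1, 259.9, 106.9, 121.5] toptool x -24.5 yz [-0.1  0.1] 15.3
scene 82 224 [572.2 -83.1  85.9] [570.5 -81.7] 15.9
scene 91 45 [571.4 -82.4  94.9] [571.3 -82.1] 5.9
scene 58.5 503 [574.8 -86.2  60. ] [567.7 -79.6] 35.3
keg [ 590.3 -113.6] 91.0
nipple [ 617.4 -154.5   81.8]
top 82 132 [570.1 -79.   86.1] [571.1 -80.2] 15.7
top 91 23 [570.6 -78.7  95.6] [571.  -78.6] 5.4
top 58.5 276 [569.  -79.2  60. ] [573.8 -84.7] 42.3
keg [ 591.4 -113.5] 91.3
nipple [ 616.8 -151.6   82.5]
t 5.83 tcp [510.1 131.4 158.1] F [-1.2  0.6 -0.2] gap 28.2
axes [[-0.004, 0.416, 0.909], [-0.0, 0.909, -0.416], [-1.0, -0.002, -0.003]]
offset [  -2.1 -169.2  145.4]
```

View pics/wrist4.png

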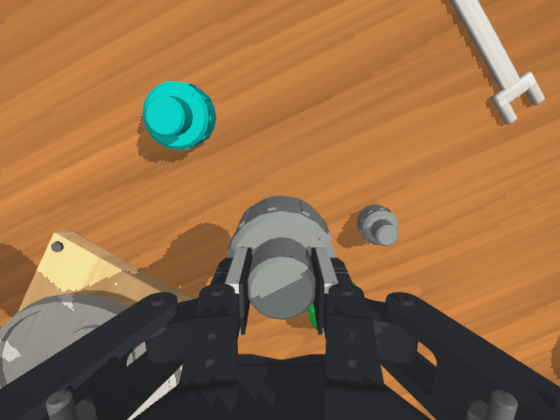

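View pics/topkeg.png

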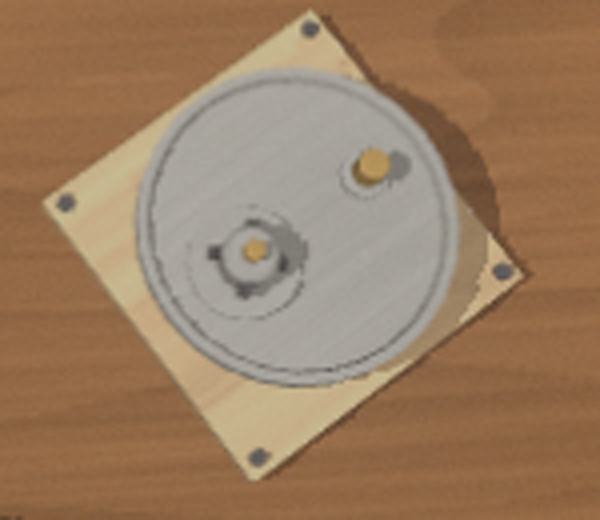

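View pics/scenekeg.png

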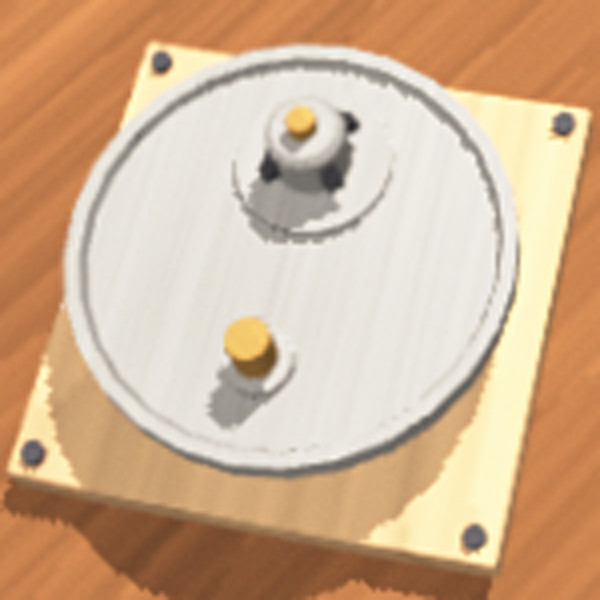

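```bash
python3 -m inch '[{"offset":[0,-25,22],"yaw":0},{"offset":[0,-60,52],"yaw":0},{"offset":[0,-100,86],"yaw":0},{"offset":[0,-140,120],"yaw":0},{"offset":[0,-162,138],"yaw":0},{"offset":[0,-168,143],"yaw":0},{"offset":[8,-168,143],"yaw":0},{"offset":[16,-168,143],"yaw":0}]';python3 -m inch '[{"offset":[0,0,0],"yaw":0},{"offset":[0,0,0],"yaw":0},{"offset":[0,0,0],"yaw":0}]'
cat > meas.py <<'E'
from h import *
import sys
for n in ('scene','top'):
    o=status.get_obs(); i,T=cam(n); im,d=optics.get_image(n); np.save(f'pics/{n}{sys.argv[1]}.npy',d)
    x,y,z=o['tcp_pos']; uv,_=cv2.projectPoints(np.array([[x,y,z]]),cv2.Rodrigues(T[:3,:3].T)[0],-T[:3,:3].T@T[:3,3],np.array([[i['fx'],0,i['cx']],[0,i['fy'],i['cy']],[0,0,1.]]),np.array([i['k1'],0,0,0,0.]))
    u,v=uv.ravel().astype(int); save(cv2.resize(im[max(v-70,0):v+70,max(0,u-90):u+90],None,fx=4,fy=4,interpolation=2),f'{n}{sys.argv[1]}.png')
    for s in optics.silhouettes(n,'vent_cap')[:4]:
        if np.hypot(s['rect'][0]-u,s['rect'][1]-v)>30: continue
        m=s['pixels']&(d>0); vv,uu=np.nonzero(m); P=pts(i,T,uu,vv,d[vv,uu]); print(n,s['conf'],np.round(s['rect']),P.min(0).round(1),P.max(0).round(1))
        rel=P[:,2]-(z-35.6)
        for lo,hi in ((31,39),(3,30)):
            A=P[(rel>lo)&(rel<hi)]
            if len(A)<10: continue
            if hi<=30:
                rr=27; from scipy.optimize import least_squares
            else: continue
            f=least_squares(lambda c:np.hypot(A[:,0]-c[0],A[:,1]-c[1])-27,[x,y],loss='soft_l1'); print('  skirt axis',f.x.round(1),len(A),'rms',np.sqrt(np.mean(f.fun**2)).round(2))
delta([570.7,-81.2,96])
E
python3 meas.py 5
```

```text
t: 6.82
tcp_pos: [571.1, -79.5, 143.0]
tcp_rot: [0.69, 0.15, 0.692, -0.15]
ft_force: [-0.4, -0.9, -0.8]
finger_gap: 28.5
t: 7.2
tcp_pos: [571.9, -80.5, 144.7]
tcp_rot: [0.691, 0.15, 0.691, -0.15]
ft_force: [0.0, -0.2, -0.8]
finger_gap: 28.2
scene 0.89 [181. 261.  38.  45.] [ 545.6 -110.1   57.3] [600.8 -36.9 181.7]
  skirt axis [571.7 -82.1] 320 rms 0.81
t 7.4 tcp [571.8 -80.7 144.6] F [ 0.6 -0.3 -0.8] gap 28.2
axes [[0.0, 0.416, 0.909], [-0.0, 0.909, -0.416], [-1.0, 0.0, 0.001]]
offset [48.6 -0.9 -0.9]
```

```bash
python3 - <<'E'
import cv2,numpy as np
a=cv2.imread('pics/scene5.png');b=cv2.imread('pics/top5.png')
print(a.shape,b.shape)
E
```

```text
(560, 720, 3) (560, 720, 3)
```

View pics/scene5.png

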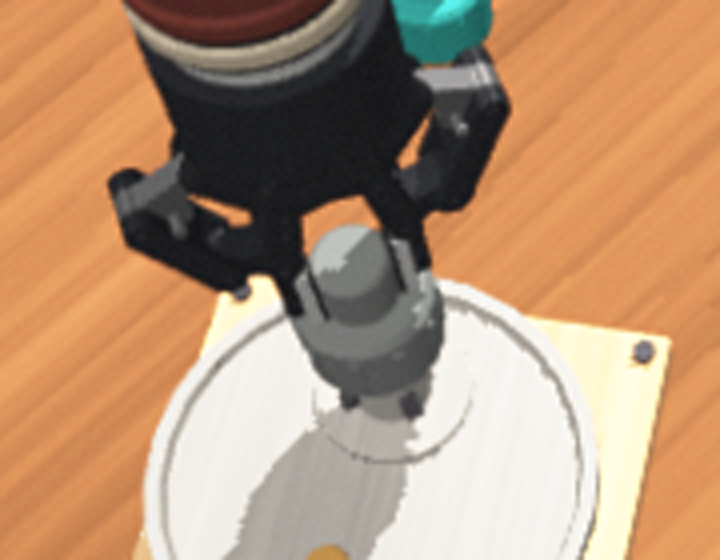

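View pics/top5.png

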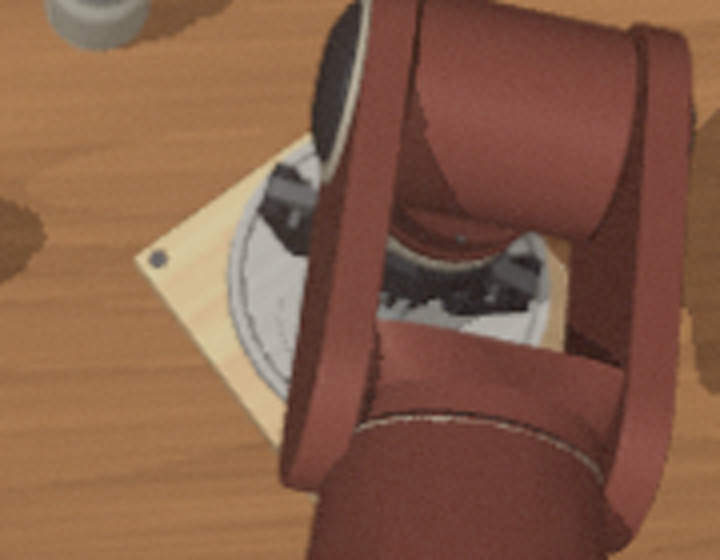

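```bash
python3 -m inch '[{"offset":[10,0,0],"yaw":0},{"offset":[18,0,-0.5],"yaw":0},{"offset":[22,0,-0.5],"yaw":0},{"offset":[25,0,-0.5],"yaw":0},{"offset":[28,0,-0.5],"yaw":0},{"offset":[28,0,-0.5],"yaw":0},{"offset":[28,0,-0.5],"yaw":0}]'; python3 meas.py 6
```

```text
t: 8.28
tcp_pos: [571.4, -80.5, 116.6]
tcp_rot: [0.691, 0.15, 0.691, -0.15]
ft_force: [-0.2, -0.2, -0.8]
finger_gap: 28.5
scene 0.89 [186. 270.  39.  40.] [ 477.8 -110.2   -2.3] [599.3 -30.6 154.6]
  skirt axis [571.  -82.3] 293 rms 0.69
t 8.47 tcp [571.3 -80.6 116.5] F [-0.6 -0.1 -0.7] gap 28.3
axes [[0.0, 0.416, 0.909], [-0.0, 0.909, -0.416], [-1.0, 0.0, 0.0]]
offset [20.5 -0.9 -0.3]
```

View pics/scene6.png

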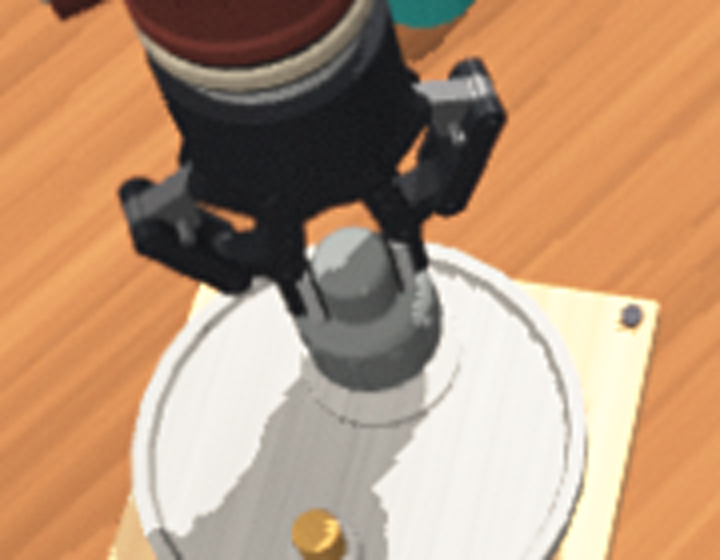

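The cap slid over the post with no side force, and its underside is at about 81 mm. Next I press in steps.

```bash
python3 -m inch '[{"offset":[3,0,0],"yaw":0},{"offset":[5,0,0],"yaw":0},{"offset":[5,0,0],"yaw":0}]'; python3 -m inch '[{"offset":[2,0,0],"yaw":0},{"offset":[3,0,0],"yaw":0},{"offset":[3,0,0],"yaw":0}]';python3 -m inch '[{"offset":[1,0,0],"yaw":0},{"offset":[2,0,0],"yaw":0},{"offset":[2,0,0],"yaw":0}]'
```

```text
t: 8.85
tcp_pos: [570.9, -80.4, 110.9]
tcp_rot: [0.691, 0.151, 0.691, -0.15]
ft_force: [-1.1, -0.6, -0.5]
finger_gap: 28.4
t: 9.22
tcp_pos: [571.5, -80.6, 108.8]
tcp_rot: [0.691, 0.15, 0.691, -0.15]
ft_force: [-1.7, 0.3, 4.8]
finger_gap: 28.4
t: 9.6
tcp_pos: [571.8, -80.7, 107.3]
tcp_rot: [0.691, 0.15, 0.69, -0.15]
ft_force: [-2.2, 1.0, 6.4]
finger_gap: 28.3
```

```bash
python3 -m inch '[{"offset":[1,0,0],"yaw":0},{"offset":[2,0,0],"yaw":0},{"offset":[2,0,0],"yaw":0}]'; python3 -m inch '[{"offset":[1,0,0],"yaw":0},{"offset":[2,0,0],"yaw":0},{"offset":[2,0,0],"yaw":0}]';python3 -m inch '[{"offset":[1,0,0],"yaw":0},{"offset":[2,0,0],"yaw":0},{"offset":[2,0,0],"yaw":0}]'
```

```text
t: 9.98
tcp_pos: [572.1, -80.7, 106.0]
tcp_rot: [0.692, 0.15, 0.69, -0.15]
ft_force: [-3.4, 0.6, 9.0]
finger_gap: 28.2
t: 10.35
tcp_pos: [572.5, -80.8, 104.9]
tcp_rot: [0.692, 0.15, 0.69, -0.15]
ft_force: [-4.2, 1.8, 12.0]
finger_gap: 28.0
t: 10.72
tcp_pos: [572.3, -80.8, 102.9]
tcp_rot: [0.692, 0.15, 0.69, -0.15]
ft_force: [-2.7, 0.2, 5.9]
finger_gap: 28.3
```

```bash
python3 -m inch '[{"offset":[2,0,0],"yaw":0},{"offset":[3,0,0],"yaw":0},{"offset":[3,0,0],"yaw":0}]'; python3 -m inch '[{"offset":[1,0,0],"yaw":0},{"offset":[2,0,0],"yaw":0},{"offset":[2,0,0],"yaw":0}]';python3 -m inch '[{"offset":[1,0,0],"yaw":0},{"offset":[2,0,0],"yaw":0},{"offset":[2,0,0],"yaw":0}]'
```

```text
t: 11.1
tcp_pos: [571.7, -80.6, 97.5]
tcp_rot: [0.691, 0.15, 0.691, -0.15]
ft_force: [0.6, 0.2, 4.6]
finger_gap: 28.2
t: 11.48
tcp_pos: [571.7, -80.6, 95.7]
tcp_rot: [0.691, 0.15, 0.69, -0.15]
ft_force: [-0.0, 0.2, 4.7]
finger_gap: 28.2
t: 11.85
tcp_pos: [571.8, -80.6, 95.6]
tcp_rot: [0.691, 0.15, 0.691, -0.15]
ft_force: [-4.8, 1.8, 13.2]
finger_gap: 28.3
```

```bash
python3 -m inch '[{"offset":[1,0,0],"yaw":0},{"offset":[2,0,0],"yaw":0},{"offset":[2,0,0],"yaw":0},{"offset":[2,0,0],"yaw":0},{"offset":[2,0,0],"yaw":0}]'; python3 meas.py 7
python3 - <<'E'
from h import *
for k in (0,0,0):
  i,T=cam('wrist'); im,d=optics.get_image('wrist'); o=status.get_obs(); print(np.round(o['tcp_pos'],1),np.round(o['ft_force'],1))
save(im,'wrist7.png')
i,T=cam('scene'); im,d=optics.get_image('scene')
for th in ('vent_cap',):
  for s in optics.silhouettes('scene',th)[:4]:
    m=s['pixels']&(d>0); v,u=np.nonzero(m); P=pts(i,T,u,v,d[v,u]); c=np.hypot(P[:,0]-571,P[:,1]+82)
    B=P[c<13]; S=P[(c>19)&(c<26)]
    print(np.round(s['rect']),'boss top z',np.percentile(B[:,2],[50,90]).round(1) if len(B) else '', 'shoulder',np.median(S[:,2]).round(1) if len(S) else '')
E
```

```text
t: 12.48
tcp_pos: [572.0, -80.7, 95.5]
tcp_rot: [0.691, 0.15, 0.691, -0.15]
ft_force: [-10.3, 2.9, 24.0]
finger_gap: 28.1
scene 0.71 [189. 274.  37.  42.] [ 548.  -110.1   60.1] [599.7 -60.6 121.1]
  skirt axis [571.2 -82.4] 253 rms 0.78
t 12.68 tcp [572.  -80.7  95.5] F [-10.3   2.6  22.6] gap 28.3
axes [[0.0, 0.416, 0.91], [-0.0, 0.91, -0.416], [-1.0, -0.0, 0.001]]
offset [-0.5 -1.  -0.9]
[572.  -80.7  95.5] [-9.8  3.  23.4]
[572.  -80.7  95.5] [-10.2   3.   23.1]
[572.  -80.7  95.5] [-11.2   2.8  22.7]
[304. 230.  33.  32.] boss top z  shoulder 
[190. 276.  33.  35.] boss top z [118.3 119.7] shoulder 94.0
[199. 183.  26.  30.] boss top z  shoulder
```

View pics/scene7.png

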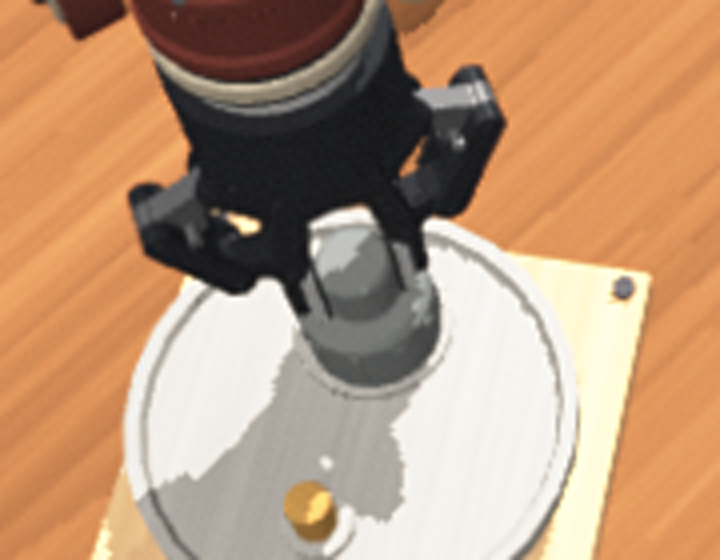

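The cap is fully down: boss top at about 119 mm (60 + 59) and shoulder at about 94–95 mm. It is steady under a push of about 23 N.

```bash
python3 -c "
from workcell import r
print(r.hand_in())"
```

```text
the job is handed in; nothing more can be done
None
```

The larger grey cap is on the wide valve, clipped and held fully down on its flange. I handed the job in at about 13 s of the 51 s, with the arm still gripping and pressing.

- **Clips:** the upward push rose to about 12 N, then dropped to about 5 N as the lip passed the lugs.
- **Fully down:** the tool stopped at 95.5 mm while the force kept rising, which puts the cap's underside at 60 mm. The scene camera agreed: the boss top is at about 119 mm and the shoulder at about 94 mm, against 119 and 95 expected. The view shows the cap upright on the flange.
- **Poppet:** I could not see it under the cap, so that it is pushed in (0.006) is inferred from the cap's height.
- **Force held:** about 23 N down, with about 10 N sideways. The sideways force grew as I pressed, but the tool stayed put.
- **Disagreement:** the top and scene cameras differed by about 3 mm on the valve's y. I aligned the cap to the valve within the scene camera alone, and it went on without jamming.
- **Other things:** I did not touch the smaller cap, the spanner, the jar or the coloured caps, but I made no separate check of their positions at the end.

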